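Feel for a snapped tenon, then seat the new one

ROBOT

A 6-joint arm with a two-finger parallel gripper is mounted at the origin on the work surface. World frame = base frame: x ahead of the robot, y to its left, z up, the work surface at z = 0. Lengths are in m, angles in rad, forces in N, time in s.
With the tool pointing down it reaches from about 0.35 to 0.925 m from the base axis. Payload 6.4 kg.
Tool frame: the origin (TCP) lies between the finger pads; the fingertips stand 17 mm ahead of it and the grasp point (between the pads) lies 2 mm behind it; z points along the fingers, y is the direction in which the jaws open and shut (so a half turn about z gives the same grasp; the last joint's range is limited). The gripper opens to 85 mm and grips with 20 to 120 N. Pads are 22 mm wide; open, the fingers measure 114 mm over their backs; the gripper's body (76 mm by 85 mm) begins 54 mm behind the grasp point. The pads swing forward as they close: fully open they stand 13 mm farther back than shut.
Start: joints at [-1.347, 0.245, 1.558, -0, 1.339, -0.174], TCP at [0.252, -0.599, 0.248] pointing down, gripper open.
Joint ranges: [-3.13, 3.13], [-1.02, 2.26], [0.13, 2.54], [-0.95, 4.09], [0.21, 2.88], [-2.74, 2.74]. Speed limits (rad/s): [2.57, 2.57, 3.14, 3.14, 3.14, 3.14].

INTERFACE

Orientations are given as a 3x3 rotation matrix whose columns are the frame's x, y, z axes.
In Python, from plant import r gives the robot as it stands.
- The arm moves only by the shell command python3 -m crank 'ROWS'. ROWS is text: rows parted by semicolons, each of 7 numbers parted by spaces: the turn, a rotation vector about the world's x, y, z in rad, then the shift along the world's x, y, z in m, then the opening in per cent of the stroke, from 0 (shut) to 100 (fully open). A call has 1 to 20 rows; each row is the pose to reach, as a shift and turn from the pose commanded when the call began; what a row does not reach only later rows make up. A row lasts 1/10 s, in which the tool goes at most 50 mm and 8.59 degrees, less where a joint would pass 70% of its speed; a pose out of reach is approached as far as the arm can. A call with a gripper value outside its range is refused whole. The fingers move at their own pace and stop on an object; the grip force is fixed at half the most. Time passes only in rows, so rows that repeat a pose let the fingers close. It gives the time, the measured TCP pose, the force and the opening at its end, in the units of the state.
- r.observe(): the state, without advancing time (a new reading comes with each control period).
- r.read_camera(name): name is "scene" or "side" or "wrist"; returns a dict with "img" (420x560x3 uint8, blue, green, red), "range_z" (420x560 float32, m along the optical axis (not along the pixel's ray), 0 where there is no reading), "mtx" (3x3 intrinsics, pixels), "k1" (the pictures are not rectified: a ray, as slopes to the right and down, at radius r is drawn at 1 + k1 r^2 times it, then the intrinsics apply), "rvec" (rotation vector, rad) and "tvec" (3), from world to camera coordinates, as OpenCV has them. Camera axes: x right, y down, z forward; pixel columns grow to the right and rows downward; lengths in m; the calibration is good to about 2 mm. A picture is of the moment at which its call begins.
- r.finish_job(): hands the job in, once; it reports no verdict.
Trained networks look in the newest picture that a camera, given by its name, has taken for a name from the list of things; names that differ only in an ending like _2 or _b are one class to them, and where a whole thing is asked for, a point or a joint stands for the part that bears it (a point fixed in the world has none). Each returns a list of dicts, best first, with "p" (0 to 1); they miss things now and then, are a little off and sometimes report something else, mostly with a low value. They report only what shows in the picture. A call takes as long as a camera call. They do not tell look-alikes from the thing itself.
- r.boxes_of(query, camera): "location" ([row, column] in pixels, amid what is visible of it).
- r.pinpoint(query, camera): "location" ([row, column] in pixels: a listed point, or the origin of a listed thing).
The state is a dict: "t": time; "qpos": joint angles; "dq": joint speeds; "effort": joint torques, N m; "ee_pos": TCP position; "ee_rot": TCP orientation; "wrist_force": force on the tool from outside, world axes, zero at the start; "wrist_torque": the same for the moment, N m; "finger_gap": finger opening in m.
Only numpy, scipy, OpenCV 4.12 (cv2) and the standard library are available. Lean on these libraries where they do the work, as an engineer would, in place of code of your own. Each camera call takes 0.05 s, during which the arm holds its last target. There are 200 camera calls.

TASK

Two frame rails stand edge-up in the clamps, and one of them still has a snapped-off tenon stub down inside its mortise. Take the depth rod from the tool block and feel down the mortises until you have touched bottom in the clear one, then seat the long loose tenon upright and fully home in that mortise. Finish with the rod standing back in its hole in the tool block, and leave everything else on the bench where it is.

Things in the scene. Friction and masses are not known exactly. Their poses are not given: they have to be found in the camera images.
- clamped_rails: Two pale wooden rails (48 x 250 x 80 mm) edge-up side by side, 20 mm apart, on two dark bar clamps, all fixed. Origin on the bench under the middle; x across the rails (away from the robot at yaw 0), y along them. Rails' upper edges 116 mm above the bench; clamp jaws reach 102 mm, handles (on +x side) 79 mm. Each rail has one mortise, a blind upright slot, in its upper edge.
- mortise_near (a point): Centre of the mortise's mouth, on the upper edge of the rail nearer the robot; at x -34, y +45 mm from the origin of clamped_rails, same axes. Slot 19 mm (x) by 43 mm (y), straight walls, 60 mm deep, flat floor. One of the two mortises, not known which, is blocked by a fixed stub that fills the slot; its top lies 22 to 40 mm below the rail's edge. The other is clear to its floor.
- mortise_far (a point): The same for an equal mortise in the rail farther from the robot; at x +34, y -45 mm from the origin of clamped_rails.
- tool_block: Wooden tool block 200 x 70 x 60 mm, fixed to the bench, origin at the centre of its underside, long side along its x. Two fixed chisel handles (28 mm thick, tops 164 mm above the bench) stand out of it at x = -35 and -78 mm; the depth rod stands in its hole at x = +65 mm.
- rod_hole (a point): Centre of the mouth of the depth rod's round hole, 14 mm wide and 50 mm deep, on top of the tool block, 60 mm above the bench.
- depth_rod: Feeler: steel rod 10 mm thick with a slightly rounded tip, 115 mm long, then a brass ferrule (18 mm thick, 12 mm long) and a round dark wooden handle 26 mm thick, 64 mm long; 190 mm overall, about 150 g. Origin at the tip, z towards the handle, whose middle is 158 mm from the tip. Starts upright in the tool block, tip on the hole's floor, 10 mm above the bench.
- tenon_rack: Plywood rack 215 x 80 x 40 mm, fixed to the bench, origin at the centre of its underside, with three slots at x = -70, 0 and +70 mm (20 mm along x, 44 mm along y, 30 mm deep). Three loose tenons stand in them; which stands where varies.
- long_tenon: The tenon to fit: flat wooden tenon with rounded narrow edges, 16 mm thick (its x), 40 mm wide (y), 120 mm long (z), about 55 g; ends chamfered (3 mm over the last 4 mm). Origin at the centre of its lower end. Starts upright in the rack, lower end 10 mm, top 130 mm above the bench; its x is the rack's x. Fully home in a clear mortise it stands 60 mm out of the rail.
- short_tenon_1: Loose tenon like the long one but only 80 mm long, in the rack; to be left alone. Origin at its lower end.
- short_tenon_2: Another 80 mm loose tenon in the rack; to be left alone. Origin at its lower end.
- drill: Cordless drill standing on its battery, yellow and black, 230 mm high. Origin under its battery. To be left alone.
- glue_bottle: White glue bottle, 64 mm wide, 170 mm high. Origin at its foot. To be left alone.
- tape_roll: Roll of blue tape lying flat, 104 mm across, 30 mm high. Origin under its centre. To be left alone.
- sanding_block: Cork sanding block, 70 x 110 x 34 mm. Origin under its centre. To be left alone.
- screwdriver: Black-handled screwdriver lying on the bench, 210 mm long. Origin under its middle. To be left alone.
- hammer: Hammer lying on the bench, 280 mm long. Origin under its middle. To be left alone.
Things that resemble listed ones, but are neither listed nor needed, are in the scene too. What is shaped like the depth_rod but turquoise is not meant. Leave any green look-alike of the long_tenon alone.

How it is judged:
By the outcome, as a careful person would: the job done as asked, in the order asked, and still so for the second after the job is handed in, with the robot touching nothing.
It also fails if it takes over 72 s, if anything falls off the work surface, if the arm or the gripper's body presses on something with over 40 N, if the wrist force passes 120 N, or if a joint passes its speed limit or range.

## Working session

There is one attempt and no reset: what is moved stays moved. The work goes in short steps, Python scripts to look and compute and a shell command to move; the robot and the scene stay as the last step left them, time stands still between calls to the robot, and variables do not carry over. Pictures are saved under pics/ and viewed, about 8 in all and at most 12, crops included, and the job is handed in when it is done.

```bash
mkdir -p pics; ls
cat > h.py <<'E'
import numpy as np, cv2, json
from plant import r
def cam(n):
    c=r.read_camera(n); c['R']=cv2.Rodrigues(np.array(c['rvec'],float))[0]; c['t']=np.array(c['tvec'],float).ravel(); return c
def ray(c,row,col):
    d=np.array([c['k1'],0,0,0,0],float)
    u=cv2.undistortPoints(np.array([[[col,row]]],float),np.array(c['mtx'],float),d)[0,0]
    return np.array([u[0],u[1],1.])
def at_z(c,row,col,z):
    d=c['R'].T@ray(c,row,col); o=-c['R'].T@c['t']; return o+d*(z-o[2])/d[2]
def at_depth(c,row,col):
    return c['R'].T@(ray(c,row,col)*c['range_z'][int(round(row)),int(round(col))]-c['t'])
def proj(c,p):
    return cv2.projectPoints(np.array(p,float).reshape(-1,3),np.array(c['rvec'],float),c['t'],np.array(c['mtx'],float),np.array([c['k1'],0,0,0,0],float))[0].reshape(-1,2)[:,::-1]
def cloud(c):
    h,w=c['range_z'].shape; g=np.stack(np.meshgrid(np.arange(w),np.arange(h)),-1).reshape(-1,1,2).astype(float)
    u=cv2.undistortPoints(g,np.array(c['mtx'],float),np.array([c['k1'],0,0,0,0],float))[:,0]
    z=c['range_z'].reshape(-1,1); P=(np.hstack([u,np.ones_like(z)])*z-c['t'])@c['R']; P[z[:,0]==0]=np.nan
    return P.reshape(h,w,3)
E
python3 - <<'E'
from h import *
np.set_printoptions(precision=3,suppress=True)
ims=[]
for n in ['scene','side']:
    c=cam(n); cv2.imwrite(f'pics/{n}0.png',c['img']); print(n,-c['R'].T@c['t'])
    for q in ['clamped_rails','mortise_near','mortise_far','tool_block','rod_hole','depth_rod','tenon_rack','long_tenon','short_tenon_1']:
        for f in ('pinpoint','boxes_of'):
            if f=='boxes_of' and q in('mortise_near','mortise_far','rod_hole','clamped_rails','tool_block','tenon_rack'):continue
            print(q,f,[(round(a['p'],2),np.round(a['location']).astype(int).tolist(),at_depth(c,*a['location']).round(3).tolist()) for a in getattr(r,f)(q,n)[:4]])
print(r.observe()['t'])
E
```

```text
pics
scene [1.417 0.224 1.262]
clamped_rails pinpoint [(0.93, [251, 252], [0.641, -0.021, 0.083])]
mortise_near pinpoint [(0.57, [216, 264], [0.543, -0.012, 0.114])]
mortise_far pinpoint [(0.57, [230, 229], [0.606, -0.095, 0.108])]
tool_block pinpoint [(0.66, [242, 379], [0.517, 0.313, 0.058])]
rod_hole pinpoint [(0.56, [244, 378], [0.525, 0.311, 0.06])]
depth_rod pinpoint [(0.86, [263, 416], [0.531, 0.425, 0.01]), (0.33, [253, 445], [0.491, 0.504, 0.025])]
depth_rod boxes_of [(0.54, [226, 382], [0.555, 0.306, 0.176])]
tenon_rack pinpoint [(0.61, [208, 169], [0.52, -0.309, 0.043]), (0.61, [226, 159], [0.585, -0.319, 0.037])]
long_tenon pinpoint [(0.77, [171, 196], [0.337, -0.289, 0.02]), (0.62, [191, 178], [0.449, -0.305, 0.042])]
long_tenon boxes_of [(0.64, [175, 177], [0.43, -0.308, 0.092]), (0.56, [159, 191], [0.34, -0.296, 0.076])]
short_tenon_1 pinpoint [(0.56, [222, 161], [0.572, -0.315, 0.037]), (0.45, [206, 168], [0.514, -0.313, 0.043])]
short_tenon_1 boxes_of [(0.74, [198, 165], [0.503, -0.325, 0.067])]
side [0.308 1.484 1.023]
clamped_rails pinpoint [(0.65, [234, 270], [0.5
[... 296 characters left out ...]
, [0.531, 0.318, 0.057]), (0.16, [296, 205], [0.696, 0.357, 0.038])]
depth_rod pinpoint [(0.79, [330, 258], [0.526, 0.435, 0.004]), (0.66, [195, 306], [0.479, -0.28, 0.033])]
depth_rod boxes_of [(0.8, [256, 264], [0.529, 0.319, 0.168]), (0.67, [290, 258], [0.524, 0.439, 0.148])]
tenon_rack pinpoint [(0.93, [197, 303], [0.49, -0.279, 0.025]), (0.26, [295, 201], [0.707, 0.357, 0.039])]
long_tenon pinpoint [(0.66, [206, 345], [0.329, -0.216, 0.039]), (0.46, [199, 323], [0.412, -0.279, 0.024])]
long_tenon boxes_of [(0.46, [182, 324], [0.416, -0.297, 0.088])]
short_tenon_1 pinpoint [(0.65, [198, 305], [0.484, -0.292, 0.016])]
short_tenon_1 boxes_of [(0.55, [181, 287], [0.558, -0.309, 0.074])]
1.3
```

View pics/scene0.png

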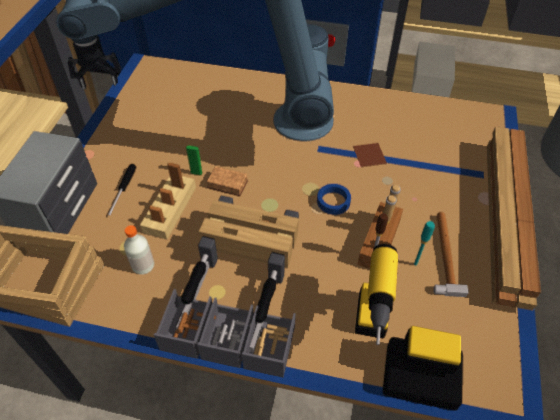

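View pics/side0.png

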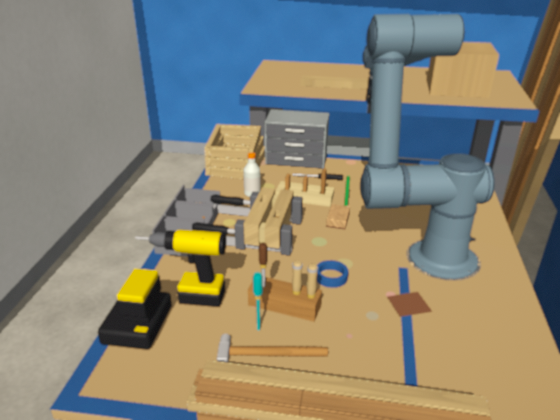

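The scene shows the rod, with a dark handle, at (222,381) in the tool block. The turquoise look-alike is at (236,426). The long brown tenon is at (172,177) at the rack's near end, and the green look-alike is at (159,194). The side view agrees: rod (254,263), turquoise (285,258), long tenon (180,323), green (190,347). Next I fit the poses from depth and check the choice in a close crop.

Run:
```python
from h import *
np.set_printoptions(precision=3,suppress=True)
def fit(P,name,c,lo,hi,zr):
    m=(P[...,0]>lo[0])&(P[...,0]<hi[0])&(P[...,1]>lo[1])&(P[...,1]<hi[1])&(P[...,2]>zr[0])&(P[...,2]<zr[1])
    q=P[m]; 
    if len(q)<5: print(name,len(q));return
    rr=cv2.minAreaRect((q[:,:2]*1000).astype(np.float32)); print(name,len(q),'mean',q.mean(0),'rect',np.round(rr[0],1),np.round(rr[1],1),round(rr[2],1),'zmax',q[:,2].max())
A={}
for n in ['scene','side']:
    c=cam(n);A[n]=c;P=cloud(c);print(n)
    fit(P,'rails',c,(.42,-.2),(.72,.13),(.109,.125))
    fit(P,'block',c,(.4,.22),(.65,.42),(.054,.066))
    fit(P,'chis+rod',c,(.4,.22),(.65,.42),(.150,.168))
    fit(P,'rodtop',c,(.4,.2),(.65,.45),(.185,.22))
    fit(P,'rodall',c,(.48,.25),(.65,.38),(.172,.22))
    fit(P,'rack',c,(.36,-.4),(.65,-.22),(.035,.046))
    fit(P,'long',c,(.36,-.4),(.65,-.22),(.10,.14))
    fit(P,'short',c,(.45,-.4),(.65,-.22),(.075,.1))
    fit(P,'turq',c,(.48,.39),(.58,.52),(.03,.25))
c=A['scene']
a=cv2.resize(c['img'][130:280,130:320],None,fx=3,fy=3,interpolation=3);b=cv2.resize(c['img'][170:290,330:450],None,fx=3.75,fy=3.75,interpolation=3)
b=b[:450,:230*1]if 0 else cv2.resize(b,(230,230));o=np.zeros((450,800,3),np.uint8);o[:,:570]=a;o[:230,570:]=b
o[230:,570:]=cv2.resize(A['side']['img'][240:340,210:310],(230,220));cv2.imwrite('pics/crop1.png',o)
```

```text
scene
rails 2661 mean [ 0.585 -0.042  0.115] rect [582.5 -44.2] [251.4 122.5] 87.0 zmax 0.12477853726022178
block 708 mean [0.487 0.313 0.059] rect [486.8 314.4] [ 70.7 186.4] 79.5 zmax 0.06586074286015592
chis+rod 197 mean [0.467 0.328 0.159] rect [474.5 349. ] [151.3 127.5] 5.5 zmax 0.16759888763993677
rodtop 157 mean [0.554 0.347 0.196] rect [586.2 363.2] [120.6 154. ] 4.2 zmax 0.21999215579116063
rodall 134 mean [0.561 0.306 0.195] rect [589.5 315.4] [119.6  53.8] 2.1 zmax 0.21999215579116063
rack 995 mean [ 0.507 -0.318  0.04 ] rect [ 475.3 -315. ] [120.  269.4] 72.4 zmax 0.045956638013741155
long 122 mean [ 0.428 -0.316  0.119] rect [ 426.4 -318.1] [18.2 40.3] 0.4 zmax 0.13428509515020767
short 159 mean [ 0.533 -0.325  0.086] rect [ 530.2 -326.4] [38.7 87.9] 85.6 zmax 0.09407871407159739
turq 278 mean [0.535 0.427 0.139] rect [525.2 469.1] [ 44.  112.6] 23.6 zmax 0.19371939765368235
side
rails 1110 mean [ 0.577 -0.031  0.115] rect [577.8 -43.6] [261.7 119.6] 87.2 zmax 0.12206325345849806
block 776 mean [0.475 0.325 0.06 ] rect [482.2 316.6] [ 79.7 179.4] 79.0 zmax 0.06596678628720673
chis+rod 152 mean [0.463 0.326 0.159] rect [472.4 322.7] [ 25.2 149.7] 80.6 zmax 0.16792403603061698
rodtop 219 mean [0.582 0.348 0.197] rect [583.6 369.1] [132.2 148.3] 0.9 zmax 0.21972313174763788
rodall 217 mean [0.592 0.323 0.195] rect [586.7 324. ] [127.4  57.9] 0.9 zmax 0.21972313174763788
rack 443 mean [ 0.48  -0.315  0.039] rect [ 477.9 -300.3] [132.3 242.1] 83.8 zmax 0.04583693849869714
long 55 mean [ 0.418 -0.307  0.118] rect [ 419.2 -312.3] [46.6 16.6] 85.9 zmax 0.13145063388862882
short 61 mean [ 0.525 -0.317  0.085] rect [ 522.9 -321.9] [42.9 84.4] 84.6 zmax 0.09202529522767462
turq 322 mean [0.526 0.433 0.139] rect [526.  430.5] [26.  23.7] 44.1 zmax 0.19317373842975502
```

View pics/crop1.png

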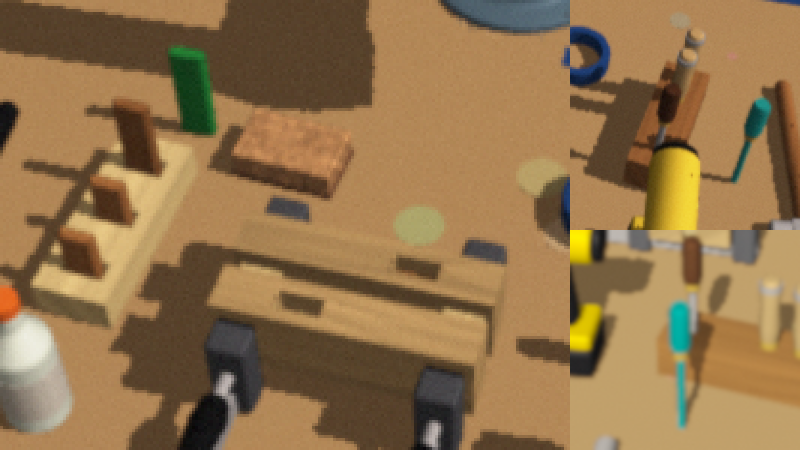

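The close crop confirms the choice: dark-handled rod in the block, tallest brown tenon at the rack's near end, green and turquoise separate. I check the drill's clearance around the rod before moving.

Run:
```python
from h import *
np.set_printoptions(precision=3,suppress=True)
o=r.observe();print(o['t'],o['ee_pos'],o['ee_rot'],o['finger_gap'])
for n in ['scene','side']:
    c=cam(n);P=cloud(c)
    h=cv2.cvtColor(c['img'],cv2.COLOR_BGR2HSV)
    box=(P[...,0]>.45)&(P[...,0]<.8)&(P[...,1]>.2)&(P[...,1]<.45)&(P[...,2]>.02)
    ye=box&(h[...,0]>20)&(h[...,0]<32)&(h[...,1]>200)
    q=P[ye];print(n,'yellow min',np.percentile(q,2,axis=0),np.percentile(q,98,axis=0))
    k=box&(P[...,2]>.1)&(P[...,0]>.5)&(P[...,0]<.8)
    q=P[k]
    for x in np.arange(.5,.8,.02):
        s=q[(q[:,0]>=x)&(q[:,0]<x+.02)]
        if len(s)>2:print(round(x,2),len(s),s[:,1].min(),s[:,1].max(),s[:,2].min(),s[:,2].max())
c=cam('wrist');print(-c['R'].T@c['t'],c['R'],c['mtx'][0])
```

```text
1.4 [ 0.252 -0.599  0.248] [[ 0.922  0.387 -0.   ]
 [ 0.387 -0.922  0.   ]
 [-0.    -0.    -1.   ]] 0.08539833296726593
scene yellow min [0.66  0.285 0.056] [0.779 0.325 0.232]
0.52 163 0.29164582246256554 0.4393770901917685 0.10037536776401014 0.20238156002103924
0.54 268 0.29140491655170414 0.4354522433143474 0.10108952187736696 0.20411454160590273
0.64 104 0.29047432868054945 0.347946128495133 0.2004172961102234 0.22832972232075488
0.66 173 0.28716001754398573 0.34976803352461616 0.19664010246407398 0.23281259113674205
0.68 183 0.28808064867249833 0.3512746855776714 0.1988404657583231 0.23410955374751063
0.7 190 0.28905197888366935 0.3505160707060591 0.1992025521580672 0.23361343649298716
0.72 209 0.28905790337436355 0.3530545130134855 0.1978040477397617 0.2357679901320887
0.74 201 0.2901267617738655 0.35201889488593613 0.19964998368465375 0.2345395779536478
0.76 257 0.2908295027309985 0.35461598393390287 0.18415816382939615 0.2324080401587641
0.78 187 0.29622507553165134 0.34857753048675494 0.19724961886953293 0.22835104124522648
side yellow min [0.654 0.3   0.049] [0.772 0.361 0
[... 471 characters left out ...]
69480834953965 0.10017878024543034 0.23179569813816517
0.68 338 0.29937335845275315 0.3574175370086079 0.10150842570494055 0.23091271013315182
0.7 309 0.30683748647699594 0.3598855857676011 0.10013428819289226 0.2301969961127297
0.72 229 0.30424482118097734 0.3604227115106972 0.11213588092103804 0.23140551566579212
0.74 187 0.3129456817366639 0.3610621349411249 0.13117602748378376 0.23223980202564418
0.76 138 0.3015055912079016 0.3611681750939061 0.17239463686575313 0.23005710714347094
0.78 153 0.30875720443727006 0.4483277639322423 0.10298404783755205 0.22622393863782525
[ 0.316 -0.572  0.374] [[ 0.388 -0.922 -0.001]
 [-0.885 -0.373  0.279]
 [-0.257 -0.107 -0.96 ]] [353.899   0.    273.113]
```

```bash
python3 -m crank '0 0 -0.397 0.12 0.28 0.11 100;0 0 -0.397 0.12 0.28 0.11 100;0 0 -0.397 0.12 0.28 0.11 100;0 0 -0.397 0.12 0.28 0.11 100;0 0 -0.397 0.12 0.28 0.11 100;0 0 -0.397 0.12 0.28 0.11 100;0 0 -0.397 0.12 0.28 0.11 100;0 0 -0.397 0.12 0.28 0.11 100;0 0 -0.397 0.12 0.28 0.11 100'; python3 -c "
from h import *
c=cam('wrist');cv2.imwrite('pics/w1.png',c['img']);np.savez('w1.npz',**{k:c[k] for k in c})
for q in ['tenon_rack','long_tenon']:
  print(q,[(round(a['p'],2),np.round(a['location']).tolist(),at_depth(c,*a['location']).round(3)) for a in r.pinpoint(q,'wrist')[:4]])
P=cloud(c);m=(P[...,2]>.12)&(P[...,2]<.137)&(P[...,1]<-.2);q=P[m];print(len(q),q.mean(0),cv2.minAreaRect((q[:,:2]*1000).astype(np.float32)))
"; python3 -m crank '0 0 0 0.15 0.15 0.0 100;0 0 0 0.15 0.15 0.0 100;0 0 0 0.15 0.15 0.0 100;0 0 0 0.15 0.15 0.0 100;0 0 0 0.15 0.25 0.0 100;0 0 0 0.15 0.31 0.0 100;0 0 0 0.15 0.31 0 100'; python3 -c "
from h import *
c=cam('wrist');np.savez('w2.npz',**{k:c[k] for k in c})
for q in ['mortise_near','mortise_far','clamped_rails']:
  print(q,[(round(a['p'],2),np.round(a['location']).tolist(),at_z(c,*a['location'],.116).round(3)) for a in r.pinpoint(q,'wrist')[:4]])
P=cloud(c);m=(P[...,2]>.11)&(P[...,2]<.122);q=P[m];print(len(q),q.mean(0),cv2.minAreaRect((q[:,:2]*1000).astype(np.float32)))
o=np.hstack([cv2.resize(np.load('w1.npz')['img'],(400,300)),cv2.resize(c['img'],(400,300))]);cv2.imwrite('pics/w12.png',o)
"
```

```text
t: 2.45
ee_pos: [0.3718, -0.3193, 0.3584]
ee_rot: [[1.0, 0.002, 0.0], [0.002, -1.0, -0.001], [0.0, 0.001, -1.0]]
wrist_force: [-0.7, -0.4, -0.4]
finger_gap: 0.0855
tenon_rack [(0.84, [63.0, 274.0], array([ 0.483, -0.32 ,  0.072]))]
long_tenon [(0.67, [120.0, 271.0], array([ 0.424, -0.317,  0.13 ]))]
1741 [ 0.44271668 -0.46854665  0.12659679] ((426.6457214355469, -430.575439453125), (97.6387939453125, 364.4319763183594), 21.577165603637695)
t: 3.3
ee_pos: [0.5212, -0.0273, 0.3572]
ee_rot: [[1.0, -0.001, -0.002], [-0.001, -1.0, 0.0], [-0.002, -0.0, -1.0]]
wrist_force: [1.2, 0.2, 0.2]
finger_gap: 0.0856
mortise_near [(0.85, [143.0, 244.0], array([0.55 , 0.003, 0.116]))]
mortise_far [(0.48, [180.0, 490.0], array([ 0.511, -0.258,  0.116]))]
clamped_rails [(0.66, [110.0, 283.0], array([ 0.583, -0.038,  0.116]))]
23415 [ 0.57698225 -0.0485654   0.11630273] ((526.3782348632812, -138.46026611328125), (491.528564453125, 213.7855682373047), 60.723243713378906)
```

View pics/w12.png

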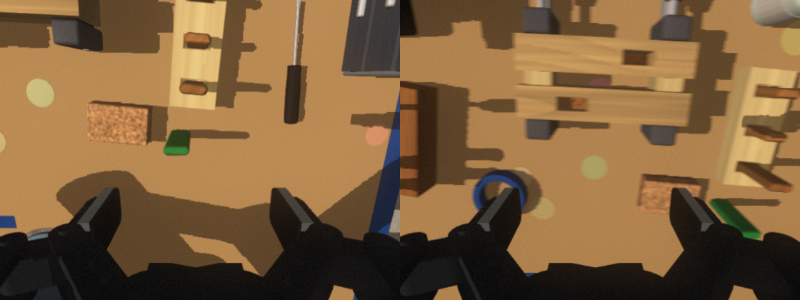

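The left half shows the long tenon's top at (88,195), the green block at (143,178) and the rack. The right half shows the near mortise at (103,572), which looks shallow and lit, and the far mortise at (58,637), which is dark. I go on to the rod, and measure the mortises from the stored view.

```bash
python3 -m crank '0 0 0 -0.03 0.10 0 100;0 0 0 -0.03 0.25 0 100;0 0 0 -0.03 0.25 0 100;0 0 0 -0.03 0.336 0 100;0 0 0 -0.03 0.336 0 100;0 0 0 -0.03 0.336 0 100;0 0 0 -0.03 0.336 0 100;0 0 0 -0.03 0.336 0 100'; python3 -c "
from h import *
np.set_printoptions(precision=4,suppress=True)
c={k:v for k,v in np.load('w2.npz').items()}
P=cloud(c);t=(abs(P[...,2]-.116)<.005)&(P[...,0]>.5)&(P[...,0]<.67)&(P[...,1]>-.2)&(P[...,1]<.12)
n,l,s,ce=cv2.connectedComponentsWithStats(t.astype(np.uint8))
for i in range(1,n):
  if s[i,4]>1500:
    q=P[l==i];print('rail',s[i],cv2.minAreaRect((q[:,:2]*1000).astype(np.float32)))
for nm,g in (('near',(.549,.003)),('far',(.612,-.091))):
  # project hole walls at mouth: pixels whose ray at z=.116 in slot neighbourhood and depth is below the top
  h,w=c['range_z'].shape
  rr,cc=np.round(proj(c,[[*g,.116]]))[0].astype(int)
  pts=[];zz=[]
  for a in range(rr-25,rr+26):
    for b in range(cc-35,cc+36):
      m=at_z(c,a,b,.116)
      if abs(m[0]-g[0])<.018 and abs(m[1]-g[1])<.035 and c['range_z'][a,b]>0 and P[a,b,2]<.108: pts.append(m[:2]*1000);zz.append(P[a,b,2])
  print(nm,len(pts),cv2.minAreaRect(np.array(pts,np.float32)),np.mean(pts,0),'zmin',np.percentile(zz,[2,10,30,50]))
c=cam('wrist');cv2.imwrite('pics/w3.png',c['img'])
P=cloud(c)
for q in ['rod_hole','tool_block']:
  print(q,[(round(a['p'],2),np.round(a['location']).tolist(),at_z(c,*a['location'],.06).round(3)) for a in r.pinpoint(q,'wrist')[:4]])
k=(P[...,2]>.19)&(P[...,2]<.21)&(abs(P[...,0]-.545)<.04)&(abs(P[...,1]-.309)<.04)
q=P[k];print('rodtop',len(q),q.mean(0),cv2.minAreaRect((q[:,:2]*1000).astype(np.float32)))
k=(abs(P[...,2]-.06)<.005)&(abs(P[...,0]-.49)<.12)&(abs(P[...,1]-.31)<.09)
q=P[k];print('block',len(q),cv2.minAreaRect((q[:,:2]*1000).astype(np.float32)))
"
```

```text
t: 4.3
ee_pos: [0.4916, 0.3097, 0.3573]
ee_rot: [[1.0, 0.003, -0.001], [0.003, -1.0, 0.0], [-0.001, -0.0, -1.0]]
wrist_force: [0.4, -0.9, -0.1]
finger_gap: 0.0853
rail [  163    46   259    65 12396] ((612.6019897460938, -44.95154571533203), (250.47073364257812, 48.4669075012207), 87.19291687011719)
rail [  165   119   246    58 10438] ((545.2761840820312, -41.691078186035156), (249.99830627441406, 48.263492584228516), 87.1796646118164)
near 714 ((548.1605224609375, 2.3880577087402344), (41.71861267089844, 17.863019943237305), 86.96485137939453) [548.1854   2.4937] zmin [0.0919 0.0926 0.0934 0.0938]
far 811 ((609.9235229492188, -88.96621704101562), (40.480464935302734, 18.357751846313477), 87.19485473632812) [609.9908 -88.7672] zmin [0.0554 0.0561 0.057  0.0579]
rod_hole [(0.81, [125.0, 275.0], array([0.535, 0.307, 0.06 ]))]
tool_block [(0.8, [168.0, 266.0], array([0.485, 0.317, 0.06 ]))]
rodtop 775 [0.5442 0.3094 0.1985] ((543.8469848632812, 309.3280334472656), (23.53826332092285, 24.97372817993164), 1.417947769165039)
block 7222 ((473.2611083984375, 317.0537414550781), (70.19355010986328, 199.00303649902344), 79.37297821044922)
```

View pics/w3.png

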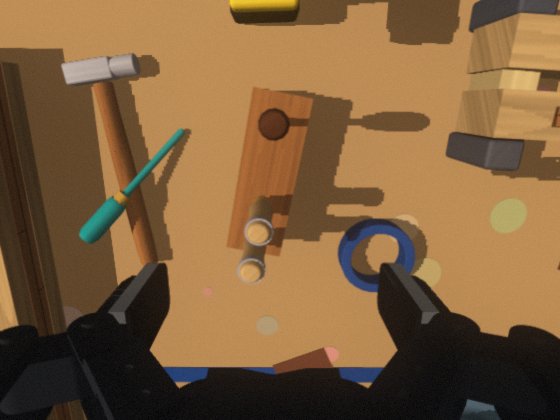

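Near reads a stub at z ≈ 0.093 and far a floor at z ≈ 0.056, so far is probably clear, which I still have to feel. In the picture the rod stands at (125,273) in the block, and the turquoise one lies apart at (190,130). Now I grasp the rod.

```bash
python3 -m crank '0 0 0 0.052 0 0 100;0 0 0 0.052 0 0 100;0 0 0 0.052 0 -0.04 100;0 0 0 0.052 0 -0.09 100;0 0 0 0.052 0 -0.14 100;0 0 0 0.052 0 -0.18 100;0 0 0 0.052 0 -0.19 100;0 0 0 0.052 0 -0.19 100;0 0 0 0.052 0 -0.19 22;0 0 0 0.052 0 -0.19 22;0 0 0 0.052 0 -0.19 22;0 0 0 0.052 0 -0.19 22;0 0 0 0.052 0 -0.19 22;0 0 0 0.052 0 -0.19 22;0 0 0 0.052 0 -0.19 22'
```

```text
t: 5.95
ee_pos: [0.5439, 0.3079, 0.1698]
ee_rot: [[1.0, 0.001, 0.002], [0.001, -1.0, -0.0], [0.002, 0.0, -1.0]]
wrist_force: [-1.3, -2.4, 6.3]
finger_gap: 0.025
```

```bash
python3 -m crank '0 0 0 0 0 0.015 10;0 0 0 0 0 0.035 10;0 0 0 0 0 0.06 10;0 0 0 0 0 0.10 10;0 0 0 0 0 0.15 10;0 0 0 0 0 0.15 10;0 0 0 0 0 0.15 10'
cat > rod.py <<'E'
from h import *
np.set_printoptions(precision=4,suppress=True)
# rod axis in gripper: rows of thin depth slices below the fingers
def axis(lo,hi,rad=.035):
    o=r.observe();e=np.array(o['ee_pos']);
    for n in ('scene','side'):
        c=cam(n);P=cloud(c);cp=-c['R'].T@c['t']
        m=(np.hypot(P[...,0]-e[0],P[...,1]-e[1])<rad)&(P[...,2]<hi)&(P[...,2]>lo)
        q=P[m];print(n,'ee',e,'npts',len(q))
        v=cp[:2]-e[:2];v/=np.linalg.norm(v);u=np.array([-v[1],v[0]])
        for z in np.arange(lo,hi,.02):
            s=q[(q[:,2]>=z)&(q[:,2]<z+.02)]
            if len(s)>2: print(round(z+.01,3),len(s),'lateral',np.round((s[:,:2]-e[:2])@u*1000,1).mean().round(1),'along',((s[:,:2]-e[:2])@v*1000).mean().round(1),'u',u)
        if len(q): print('zmin',q[:,2].min())
        cv2.imwrite(f'pics/rod_{n}_{o["t"]:.2f}.png',c['img'])
E
python3 -c "
from rod import *
axis(.13,.30)"
```

```text
t: 6.65
ee_pos: [0.5434, 0.3083, 0.3204]
ee_rot: [[1.0, 0.001, 0.003], [0.001, -1.0, 0.002], [0.003, -0.002, -1.0]]
wrist_force: [-0.0, 0.8, -2.9]
finger_gap: 0.0249
scene ee [0.5434 0.3083 0.3204] npts 147
0.16 7 lateral -3.1 along -0.4 u [0.0964 0.9953]
0.18 18 lateral -2.4 along -0.8 u [0.0964 0.9953]
0.2 17 lateral -2.6 along -0.2 u [0.0964 0.9953]
0.22 19 lateral -1.9 along 1.8 u [0.0964 0.9953]
0.24 21 lateral -2.0 along 1.9 u [0.0964 0.9953]
0.26 18 lateral -1.7 along 3.0 u [0.0964 0.9953]
0.28 24 lateral -0.8 along 7.5 u [0.0964 0.9953]
0.3 23 lateral -0.7 along 10.3 u [0.0964 0.9953]
zmin 0.16209202012715151
side ee [0.5434 0.3083 0.3204] npts 181
0.16 8 lateral 8.5 along 2.7 u [-0.9805 -0.1964]
0.18 21 lateral 8.1 along 3.7 u [-0.9805 -0.1964]
0.2 25 lateral 7.3 along 3.8 u [-0.9805 -0.1964]
0.22 20 lateral 6.6 along 3.1 u [-0.9805 -0.1964]
0.24 25 lateral 5.3 along 3.4 u [-0.9805 -0.1964]
0.26 22 lateral 5.4 along 3.8 u [-0.9805 -0.1964]
0.28 36 lateral 4.3 along 7.6 u [-0.9805 -0.1964]
0.3 24 lateral 4.5 along 10.3 u [-0.9805 -0.1964]
zmin 0.16006902768938075
```

```bash
python3 -m crank '0.016 -0.03 0 0 0 0.0 10;0.016 -0.03 0 0.035 -0.2 0.0 10;0.016 -0.03 0 0.035 -0.2 0.0 10;0.016 -0.03 0 0.035 -0.2 0.0 10;0.016 -0.03 0 0.07 -0.398 0.0 10;0.016 -0.03 0 0.07 -0.398 0.0 10;0.016 -0.03 0 0.07 -0.398 0.0 10;0.016 -0.03 0 0.07 -0.398 0.0 10;0.016 -0.03 0 0.07 -0.398 0.0 10;0.016 -0.03 0 0.07 -0.398 0.0 10;0.016 -0.03 0 0.07 -0.398 0.0 10;0.016 -0.03 0 0.07 -0.398 0.0 10'; python3 -c "
from rod import *
axis(.135,.30)
c=cam('wrist');P=cloud(c)
o=np.hstack([cv2.resize(c['img'],(400,300))]+[cv2.resize(cam(n)['img'][150:270,180:340],(400,300),interpolation=3) for n in ('scene',)]);cv2.imwrite('pics/w4.png',o)"
```

```text
t: 7.95
ee_pos: [0.6125, -0.0889, 0.3168]
ee_rot: [[1.0, 0.002, 0.027], [0.001, -1.0, 0.017], [0.028, -0.017, -0.999]]
wrist_force: [-0.2, 0.6, -0.5]
finger_gap: 0.0249
scene ee [ 0.6125 -0.0889  0.3168] npts 150
0.165 15 lateral -0.3 along 3.3 u [-0.3622  0.9321]
0.185 15 lateral -0.2 along 4.8 u [-0.3622  0.9321]
0.205 21 lateral -0.0 along 4.1 u [-0.3622  0.9321]
0.225 21 lateral -1.0 along 3.7 u [-0.3622  0.9321]
0.245 15 lateral -1.1 along 4.6 u [-0.3622  0.9321]
0.265 22 lateral -1.6 along 6.0 u [-0.3622  0.9321]
0.285 32 lateral -1.5 along 10.1 u [-0.3622  0.9321]
0.305 9 lateral -6.8 along 11.5 u [-0.3622  0.9321]
zmin 0.15798597066602818
side ee [ 0.6125 -0.0889  0.3168] npts 136
0.165 13 lateral 3.4 along 4.7 u [-0.9818 -0.1901]
0.185 16 lateral 3.6 along 4.7 u [-0.9818 -0.1901]
0.205 16 lateral 3.8 along 5.5 u [-0.9818 -0.1901]
0.225 15 lateral 4.0 along 4.8 u [-0.9818 -0.1901]
0.245 14 lateral 1.6 along 5.2 u [-0.9818 -0.1901]
0.265 20 lateral 1.9 along 6.2 u [-0.9818 -0.1901]
0.285 34 lateral 2.5 along 8.8 u [-0.9818 -0.1901]
0.305 8 lateral 6.8 along 9.4 u [-0.9818 -0.1901]
zmin 0.1569643942988994
```

View pics/w4.png

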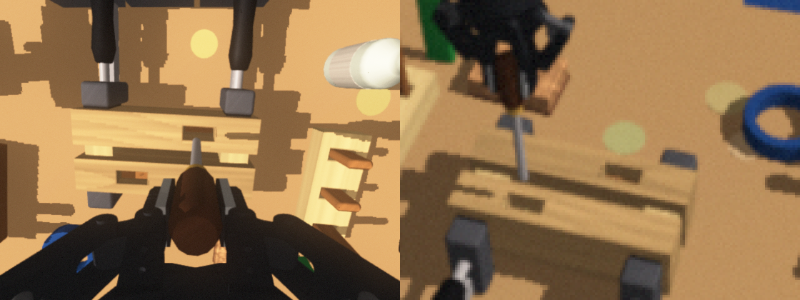

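The wrist view shows the rod's tip at (140,197) just in front of the far mortise (133,198). The scene crop is consistent with that. Tip measured at about (0.609,-0.0905), so I lower it.

```bash
python3 -m crank '0 0 0 0.001 0.001 -0.02 10;0 0 0 0.001 0.001 -0.035 10;0 0 0 0.001 0.001 -0.042 10;0 0 0 0.001 0.001 -0.048 10;0 0 0 0.001 0.001 -0.052 10;0 0 0 0.001 0.001 -0.052 10'
```

```text
t: 8.75
ee_pos: [0.614, -0.0891, 0.266]
ee_rot: [[1.0, 0.001, 0.03], [0.001, -1.0, 0.016], [0.03, -0.016, -0.999]]
wrist_force: [-0.5, -0.2, -1.1]
finger_gap: 0.0245
```

Inside the mouth without contact. On down to just above the floor.

```bash
python3 -m crank '0 0 0 0 0 -0.01 10;0 0 0 0 0 -0.02 10;0 0 0 0 0 -0.03 10;0 0 0 0 0 -0.038 10;0 0 0 0 0 -0.042 10;0 0 0 0 0 -0.042 10'; python3 -m crank '0 0 0 0 0 -0.002 10;0 0 0 0 0 -0.004 10;0 0 0 0 0 -0.004 10'
```

```text
t: 9.35
ee_pos: [0.6137, -0.0889, 0.2232]
ee_rot: [[1.0, 0.001, 0.028], [0.0, -1.0, 0.017], [0.028, -0.017, -0.999]]
wrist_force: [-0.3, -0.7, -1.2]
finger_gap: 0.0246
t: 9.65
ee_pos: [0.6141, -0.089, 0.2203]
ee_rot: [[1.0, 0.001, 0.03], [0.001, -1.0, 0.016], [0.03, -0.016, -0.999]]
wrist_force: [-0.5, 0.2, -1.9]
finger_gap: 0.0244
```

```bash
python3 -m crank '0 0 0 0 0 -0.001 10;0 0 0 0 0 -0.002 10;0 0 0 0 0 -0.003 10;0 0 0 0 0 -0.003 10'; python3 -m crank '0 0 0 0 0 -0.001 10;0 0 0 0 0 -0.002 10;0 0 0 0 0 -0.002 10'
```

```text
t: 10.05
ee_pos: [0.614, -0.089, 0.2171]
ee_rot: [[1.0, 0.001, 0.03], [0.001, -1.0, 0.016], [0.03, -0.016, -0.999]]
wrist_force: [-0.3, -0.1, -1.5]
finger_gap: 0.0248
t: 10.35
ee_pos: [0.6144, -0.0891, 0.216]
ee_rot: [[1.0, 0.001, 0.031], [0.001, -1.0, 0.016], [0.031, -0.016, -0.999]]
wrist_force: [-0.3, 0.3, 1.7]
finger_gap: 0.0248
```

```bash
python3 -m crank '0 0 0 0 0 -0.001 10;0 0 0 0 0 -0.002 10;0 0 0 0 0 -0.002 10'
```

```text
t: 10.65
ee_pos: [0.615, -0.0893, 0.2158]
ee_rot: [[0.999, 0.001, 0.033], [0.001, -1.0, 0.015], [0.033, -0.015, -0.999]]
wrist_force: [-2.5, 0.5, 9.1]
finger_gap: 0.0248
```

Firm contact at 9 N with TCP z 0.216, so the tip is at z ≈ 0.056, 60 mm below the edge. The far mortise is clear. Now back to the rod's hole.

```bash
python3 -m crank '0 0 0 0 0 0.02 10;0 0 0 0 0 0.05 10;0 0 0 0 0 0.08 10;0 0 0 0 0 0.107 10;0 0 0 -0.074 0.396 0.107 10;0 0 0 -0.074 0.396 0.107 10;0 0 0 -0.074 0.396 0.107 10;0 0 0 -0.074 0.396 0.107 10;0 0 0 -0.074 0.396 0.107 10;0 0 0 -0.074 0.396 0.107 10;0 0 0 -0.074 0.396 0.107 10;0 0 0 -0.074 0.396 0.107 10;0 0 0 -0.074 0.396 0.107 10;0 0 0 -0.074 0.396 0.107 10;0 0 0 -0.074 0.396 0.107 10;0 0 0 -0.074 0.396 0.07 10;0 0 0 -0.074 0.396 0.04 10;0 0 0 -0.074 0.396 0.03 10;0 0 0 -0.074 0.396 0.03 10'; python3 -c "
from rod import *
axis(.08,.22)
a=[cv2.resize(cam(n)['img'][s],(400,400),interpolation=3) for n,s in (('scene',np.s_[180:280,330:430]),('side',np.s_[225:325,210:310]))]
cv2.imwrite('pics/w5.png',np.hstack(a))
c=cam('wrist');np.savez('w5.npz',**c)"
```

```text
t: 12.55
ee_pos: [0.5397, 0.3054, 0.2414]
ee_rot: [[1.0, -0.001, 0.026], [-0.001, -1.0, 0.015], [0.026, -0.015, -1.0]]
wrist_force: [0.4, 0.3, -1.2]
finger_gap: 0.0248
scene ee [0.5397 0.3054 0.2414] npts 123
0.09 12 lateral -0.2 along 3.2 u [0.0927 0.9957]
0.11 16 lateral 0.7 along 3.9 u [0.0927 0.9957]
0.13 18 lateral -0.6 along 3.5 u [0.0927 0.9957]
0.15 17 lateral -0.6 along 3.3 u [0.0927 0.9957]
0.17 17 lateral -0.8 along 4.7 u [0.0927 0.9957]
0.19 17 lateral -0.3 along 6.4 u [0.0927 0.9957]
0.21 26 lateral -0.5 along 10.2 u [0.0927 0.9957]
zmin 0.0842603252507651
side ee [0.5397 0.3054 0.2414] npts 153
0.09 17 lateral 1.9 along 4.9 u [-0.9812 -0.1929]
0.11 19 lateral 2.4 along 4.7 u [-0.9812 -0.1929]
0.13 23 lateral 2.0 along 4.5 u [-0.9812 -0.1929]
0.15 19 lateral 0.7 along 5.6 u [-0.9812 -0.1929]
0.17 18 lateral 1.2 along 5.3 u [-0.9812 -0.1929]
0.19 17 lateral 1.6 along 5.4 u [-0.9812 -0.1929]
0.21 40 lateral 1.7 along 8.9 u [-0.9812 -0.1929]
zmin 0.08064617565310453
```

View pics/w5.png

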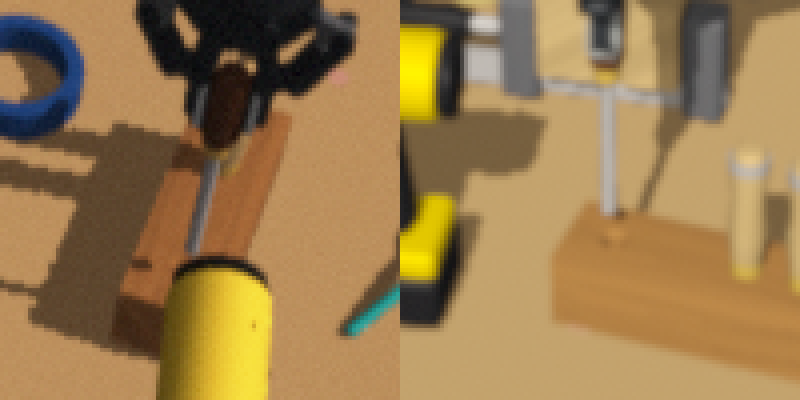

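```bash
python3 -c "
from h import *
np.set_printoptions(precision=4,suppress=True)
c=cam('side');print('side spots',at_z(c,283.7,263.3,.06),at_z(c,279,264.5,.06), 'tip px',proj(c,[[.5377,.3054,.08],[.537,.305,.06]]))
print(r.pinpoint('rod_hole','side')[:2], [at_z(c,*a['location'],.06) for a in r.pinpoint('rod_hole','side')[:2]])
c=cam('scene');print('scene spot',at_z(c,245.8,365.5,.06), proj(c,[[.537,.305,.06]]))
c=cam('wrist');print(r.pinpoint('rod_hole','wrist')[:2], [at_z(c,*a['location'],.06) for a in r.pinpoint('rod_hole','wrist')[:2]])
print('wrist',proj(c,[[.537,.305,.06],[.5377,.3054,.08]]))
P=cloud(c);k=(abs(P[...,2]-.06)<.004)&(abs(P[...,0]-.49)<.14)&(abs(P[...,1]-.31)<.09);q=P[k];print(cv2.minAreaRect((q[:,:2]*1000).astype(np.float32)))
im=c['img'];rr,cc=proj(c,[[.537,.305,.06]])[0].astype(int);r0=max(rr-60,0);c0=max(cc-80,0);print(r0,c0)
cv2.imwrite('pics/w6.png',cv2.resize(im[r0:r0+150,c0:c0+200],None,fx=4,fy=4,interpolation=3))"
```

```text
side spots [0.5359 0.3047 0.06  ] [0.5364 0.2829 0.06  ] tip px [[278.2583 262.5713]
 [283.7283 262.9042]]
[{'location': [288.2, 266.8], 'p': 0.7}, {'location': [193.7, 291.5], 'p': 0.31}] [array([0.5224, 0.3229, 0.06  ]), array([ 0.5293, -0.2357,  0.06  ])]
scene spot [0.5403 0.2775 0.06  ] [[246.6278 375.526 ]]
[{'location': [193.2, 279.6], 'p': 0.86}] [array([0.5366, 0.304 , 0.06  ])]
wrist [[192.7235 278.4668]
 [196.9922 277.9456]]
((521.509521484375, 308.15191650390625), (70.12832641601562, 102.95207977294922), 79.40866088867188)
132 198
```

View pics/w6.png

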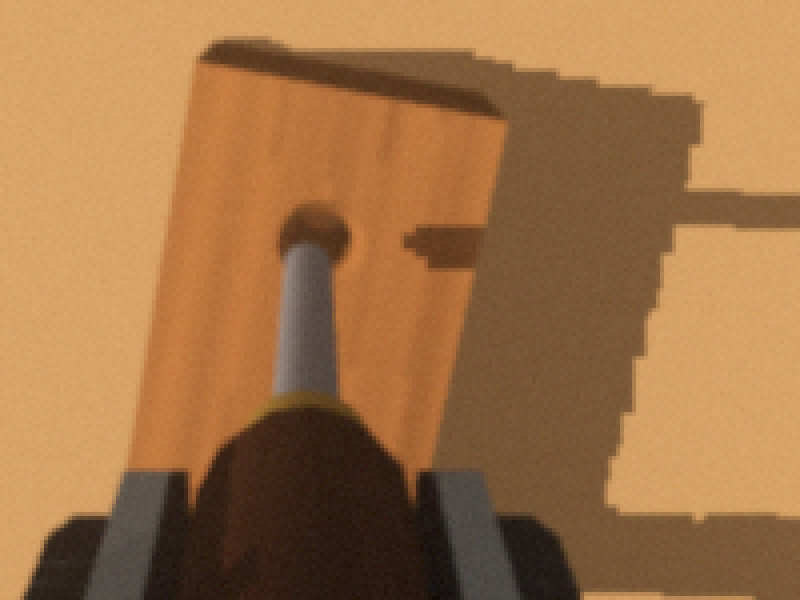

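The wrist crop shows the tip (245,312) lined up over the hole (240,315). I lower it.

```bash
python3 -m crank '0 0 0 0 0.0005 -0.01 10;0 0 0 0 0.0005 -0.02 10;0 0 0 0 0.0005 -0.028 10;0 0 0 0 0.0005 -0.035 10;0 0 0 0 0.0005 -0.035 10'
```

```text
t: 13.65
ee_pos: [0.5393, 0.3069, 0.2063]
ee_rot: [[1.0, 0.001, 0.027], [0.001, -1.0, 0.015], [0.027, -0.015, -1.0]]
wrist_force: [-1.0, -0.9, -1.5]
finger_gap: 0.0245
```

```bash
python3 -m crank '0 0 0 0 0 -0.012 10;0 0 0 0 0 -0.022 10;0 0 0 0 0 -0.030 10;0 0 0 0 0 -0.034 10;0 0 0 0 0 -0.034 10'
```

```text
t: 14.15
ee_pos: [0.5396, 0.3072, 0.173]
ee_rot: [[1.0, 0.001, 0.028], [0.001, -1.0, 0.015], [0.028, -0.015, -0.999]]
wrist_force: [-0.1, -2.0, -2.7]
finger_gap: 0.0247
```

```bash
python3 -m crank '0 0 0 0 0 -0.002 10;0 0 0 0 0 -0.003 10;0 0 0 0 0 -0.003 30;0 0 0 0 0 -0.003 60;0 0 0 0 0 -0.003 100;0 0 0 0 0 -0.003 100;0 0 0 0 0 -0.003 100;0 0 0 0 0 -0.003 100'; python3 -m crank '0 0 0 0 0 0.03 100;0 0 0 0 0 0.07 100;0 0 0 0 0 0.11 100;-0.016 0.03 0 0 0 0.16 100;-0.016 0.03 0 0 -0.1 0.16 100'; python3 -c "
from rod import *
c=cam('side');P=cloud(c)
k=(P[...,2]>.14)&(P[...,2]<.21)&(abs(P[...,0]-.54)<.03)&(abs(P[...,1]-.307)<.03);q=P[k];print(len(q),q.mean(0),q[:,2].max())
k=(P[...,2]>.065)&(P[...,2]<.12)&(abs(P[...,0]-.54)<.03)&(abs(P[...,1]-.307)<.03);q=P[k];print(len(q),q.mean(0))"
```

```text
t: 14.95
ee_pos: [0.5402, 0.3076, 0.1715]
ee_rot: [[1.0, 0.001, 0.03], [0.001, -1.0, 0.016], [0.03, -0.016, -0.999]]
wrist_force: [-0.7, -0.4, -0.5]
finger_gap: 0.0854
t: 15.45
ee_pos: [0.543, 0.2613, 0.341]
ee_rot: [[1.0, 0.007, 0.015], [0.007, -1.0, 0.006], [0.015, -0.005, -1.0]]
wrist_force: [1.0, -1.7, 0.8]
finger_gap: 0.0857
188 [0.5403 0.3059 0.1747] 0.20235599596301276
58 [0.5385 0.307  0.0897]
```

```bash
python3 -c "
from h import *
o=r.observe();print(o['qpos'],o['ee_pos'])
c=dict(np.load('w1.npz'));P=cloud(c);np.set_printoptions(precision=4,suppress=True)
for nm,z,lo,hi in (('top',.13,(.40,-.345),(.455,-.285)),('rack',.04,(.35,-.4),(.62,-.25))):
  k=(abs(P[...,2]-z)<.005)&(P[...,0]>lo[0])&(P[...,0]<hi[0])&(P[...,1]>lo[1])&(P[...,1]<hi[1]);q=P[k];print(nm,len(q),q.mean(0),cv2.minAreaRect((q[:,:2]*1000).astype(np.float32)))
k=(P[...,0]<.385)&(P[...,0]>.3)&(P[...,1]>-.35)&(P[...,1]<-.25)&(P[...,2]>.1);q=P[k];print('green',len(q),q.min(0),q.max(0))
"
```

```text
[ 0.248633    0.06126705  1.60219655 -0.00412582  1.46963111  1.82007217] [0.54240478 0.25287694 0.33677321]
top 558 [ 0.4207 -0.3172  0.1293] ((420.4925231933594, -317.1072998046875), (38.99555587768555, 14.718890190124512), 85.18436431884766)
rack 8584 [ 0.4744 -0.322   0.0402] ((469.3830261230469, -321.4237976074219), (80.33184814453125, 172.4249267578125), 85.20154571533203)
green 20999 [ 0.3218 -0.3454  0.1   ] [ 0.385  -0.25    0.4323]
```

```bash
python3 -m crank '0 0 0.4 -0.03 -0.14 0 60;0 0 0.4 -0.03 -0.14 0 60;0 0 0.4 -0.03 -0.14 0 60;0 0 1.487 -0.122 -0.57 -0.02 60;0 0 1.487 -0.122 -0.57 -0.02 60;0 0 1.487 -0.122 -0.57 -0.02 60;0 0 1.487 -0.122 -0.57 -0.02 60;0 0 1.487 -0.122 -0.57 -0.02 60;0 0 1.487 -0.122 -0.57 -0.02 60;0 0 1.487 -0.122 -0.57 -0.02 60;0 0 1.487 -0.122 -0.57 -0.02 60;0 0 1.487 -0.122 -0.57 -0.02 60;0 0 1.487 -0.122 -0.57 -0.02 60;0 0 1.487 -0.122 -0.57 -0.02 60;0 0 1.487 -0.122 -0.57 -0.02 60;0 0 1.487 -0.122 -0.57 -0.02 60;0 0 1.487 -0.122 -0.57 -0.02 60'; python3 -c "
from h import *
np.set_printoptions(precision=4,suppress=True)
c=cam('wrist');cv2.imwrite('pics/w7.png',c['img']);P=cloud(c)
o=r.observe();R=np.array(o['ee_rot']);W=np.array([[np.sin(.084),np.cos(.084),0],[np.cos(.084),-np.sin(.084),0],[0,0,-1]])
W[:,1]=np.cross(W[:,2],W[:,0]);print('turn needed',cv2.Rodrigues(W@R.T)[0].ravel())
for nm,z,lo,hi in (('top',.13,(.39,-.355),(.455,-.275)),('rack',.04,(.35,-.4),(.62,-.25))):
  k=(abs(P[...,2]-z)<.005)&(P[...,0]>lo[0])&(P[...,0]<hi[0])&(P[...,1]>lo[1])&(P[...,1]<hi[1]);q=P[k];print(nm,len(q),q.mean(0),cv2.minAreaRect((q[:,:2]*1000).astype(np.float32)))
"
```

```text
t: 17.2
ee_pos: [0.4185, -0.3115, 0.3114]
ee_rot: [[0.081, 0.997, 0.0], [0.997, -0.081, -0.0], [-0.0, 0.0, -1.0]]
wrist_force: [-0.5, 0.0, -0.9]
finger_gap: 0.0508
turn needed [ 0.0002  0.0003 -0.0028]
top 670 [ 0.4212 -0.3154  0.1293] ((421.2707214355469, -316.0682678222656), (39.149269104003906, 14.652253150939941), 85.33740234375)
rack 10018 [ 0.487  -0.3188  0.04  ] ((490.7257385253906, -322.73724365234375), (80.61581420898438, 214.9827423095703), 84.83262634277344)
```

View pics/w7.png

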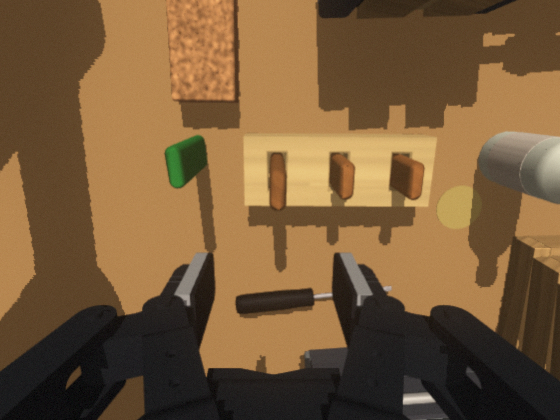

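The wrist view shows the long brown tenon at (182,278) in the left slot, the green one apart at (160,187), and jaws clear of both. I descend and grip.

```bash
python3 -m crank '0 0 0 0.0025 -0.005 -0.05 60;0 0 0 0.0025 -0.005 -0.1 60;0 0 0 0.0025 -0.005 -0.15 60;0 0 0 0.0025 -0.005 -0.19 60;0 0 0 0.0025 -0.005 -0.205 60;0 0 0 0.0025 -0.005 -0.205 60;0 0 0 0.0025 -0.005 -0.205 5;0 0 0 0.0025 -0.005 -0.205 5;0 0 0 0.0025 -0.005 -0.205 5;0 0 0 0.0025 -0.005 -0.205 5;0 0 0 0.0025 -0.005 -0.205 5;0 0 0 0.0025 -0.005 -0.205 5;0 0 0 0.0025 -0.005 -0.205 5'
```

```text
t: 18.55
ee_pos: [0.4219, -0.3191, 0.1091]
ee_rot: [[0.083, 0.997, 0.003], [0.997, -0.083, -0.004], [-0.004, 0.004, -1.0]]
wrist_force: [-0.2, 0.1, 7.0]
finger_gap: 0.0154
```

```bash
python3 -m crank '0 0 0 0 0 0.015 5;0 0 0 0 0 0.035 5;0 0 0 0 0 0.08 5;0 0 0 0 0 0.13 5;0 0 0 0 0 0.16 5;0 0 0.035 0.189 0.227 0.16 5;0 0 0.035 0.189 0.227 0.16 5;0 0 0.035 0.189 0.227 0.16 5;0 0 0.035 0.189 0.227 0.16 5;0 0 0.035 0.189 0.227 0.16 5;0 0 0.035 0.189 0.227 0.16 5;0 0 0.035 0.189 0.227 0.16 5;0 0 0.035 0.189 0.227 0.16 5;0 0 0.035 0.189 0.227 0.13 5;0 0 0.035 0.189 0.227 0.13 5'; python3 -c "
from h import *
np.set_printoptions(precision=4,suppress=True)
o=r.observe();e=np.array(o['ee_pos']);print(e,o['ee_rot'],o['wrist_force'])
for n in ('scene','side','wrist'):
  c=cam(n);P=cloud(c);np.savez('t_%s.npz'%n,**c)
  m=(abs(P[...,0]-e[0])<.035)&(abs(P[...,1]-e[1])<.04)&(P[...,2]>.124)&(P[...,2]<.215);q=P[m]
  print(n,len(q))
  for z in np.arange(.125,.215,.02):
    s=q[(q[:,2]>=z)&(q[:,2]<z+.02)]
    if len(s)>2: print(round(z+.01,3),len(s),s.min(0)[:2]-e[:2],s.max(0)[:2]-e[:2],cv2.minAreaRect(((s[:,:2]-e[:2])*1000).astype(np.float32)))
a=[cv2.resize(np.load('t_wrist.npz')['img'],(400,300))]+[cv2.resize(np.load(f't_{n}.npz')['img'][s],(400,300),interpolation=3) for n,s in (('side',np.s_[135:225,210:330]),('scene',np.s_[150:255,180:320]))]
cv2.imwrite('pics/w8.png',np.vstack([np.hstack(a[:2]),np.hstack([a[2],a[2]*0])]))
"
```

```text
t: 20.05
ee_pos: [0.6068, -0.0909, 0.2329]
ee_rot: [[0.05, 0.999, -0.007], [0.999, -0.05, 0.002], [0.002, -0.007, -1.0]]
wrist_force: [-0.4, -0.1, -1.4]
finger_gap: 0.0148
[ 0.6068 -0.0909  0.2329] [[ 0.0496  0.9987 -0.0069]
 [ 0.9988 -0.0496  0.0021]
 [ 0.0017 -0.007  -1.    ]] [-0.3661 -0.0549 -1.4246]
scene 244
0.135 22 [ 0.0032 -0.0153] [0.0111 0.0208] ((6.889217376708984, 2.6045494079589844), (35.996246337890625, 6.482128620147705), 85.72743225097656)
0.155 65 [-0.0002 -0.0178] [0.011 0.021] ((6.447385787963867, 1.8994464874267578), (10.310023307800293, 38.629005432128906), 4.8586320877075195)
0.175 69 [ 0.0003 -0.016 ] [0.0137 0.0216] ((8.60842514038086, 3.341848373413086), (12.011841773986816, 37.55418014526367), 7.266925811767578)
0.195 70 [-0.0019 -0.0171] [0.0124 0.0215] ((8.052568435668945, 2.679952621459961), (13.297029495239258, 37.82408142089844), 10.608744621276855)
0.215 18 [-0.0012 -0.0083] [0.0114 0.0203] ((8.603574752807617, 7.574759483337402), (8.60831069946289, 30.844011306762695), 22.066484451293945)
side 128
0.135 11 [-0.0111 -0.0132] [0.0035 0.0237] ((-4.01863
[... 711 characters left out ...]
7] [0.0081 0.0221] ((1.0608339309692383, 20.01520538330078), (14.040014266967773, 4.168786525726318), 2.021078586578369)
0.155 185 [-0.0064  0.0156] [0.009  0.0222] ((1.456902027130127, 19.049484252929688), (6.108621597290039, 15.37185001373291), 86.740234375)
0.175 247 [-0.0063  0.0152] [0.0091 0.022 ] ((1.6019034385681152, 18.899639129638672), (6.314557075500488, 15.434423446655273), 85.73851776123047)
0.195 337 [-0.0064  0.0151] [0.0092 0.0221] ((1.5617098808288574, 18.741050720214844), (6.609373569488525, 15.521358489990234), 87.20133972167969)
0.215 221 [-0.0063  0.015 ] [0.0091 0.022 ] ((1.5218830108642578, 18.67530632019043), (6.640500545501709, 15.481180191040039), 87.71817016601562)
```

View pics/w8.png

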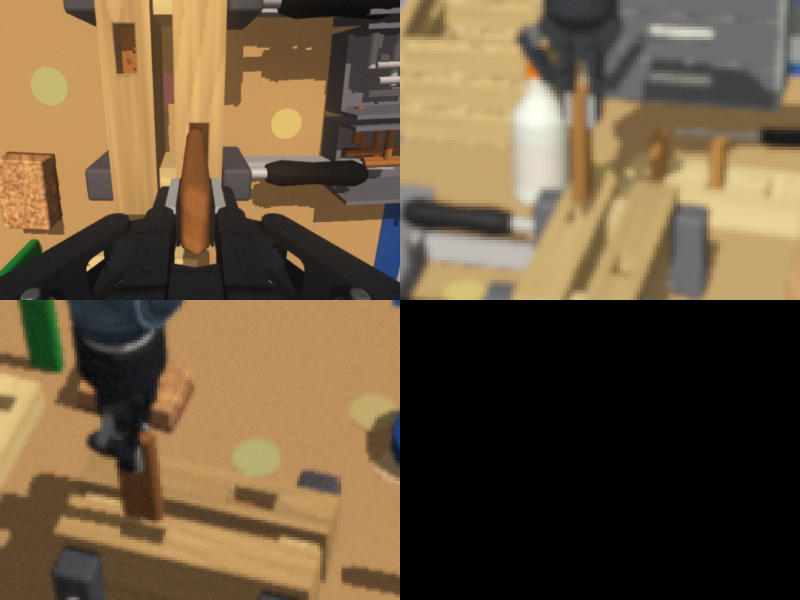

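Wrist view: the tenon hangs upright with its lower end at (128,197), and the slot's +y end shows at (127,200) right behind it. I compare both in one settled wrist picture.

```bash
cat > cmp.py <<'E'
from h import *
np.set_printoptions(precision=4,suppress=True)
c=cam('wrist');o=r.observe();e=np.array(o['ee_pos']);print('ee',e,'rot',np.array(o['ee_rot'])[:,2],'F',o['wrist_force'])
P=cloud(c);zb=e[2]-.1005
H=np.zeros(P.shape);rr,cc=proj(c,[[.6105,-.0895,.116]])[0].astype(int)
pts=[]
for a in range(rr-60,rr+61):
  for b in range(cc-60,cc+61):
    if 0<=a<420 and 0<=b<560:
      m=at_z(c,a,b,.116)
      if abs(m[0]-.6105)<.02 and abs(m[1]+.0895)<.03 and 0<P[a,b,2]<.109 and c['range_z'][a,b]>0: pts.append(m[:2]*1000)
pts=np.array(pts,np.float32);y0=pts[:,1].max()
print('hole',len(pts),'min',pts.min(0),'max',pts.max(0),cv2.minAreaRect(pts),'band x',[ (pts[(pts[:,1]>y)&(pts[:,1]<=y+3)][:,0].min(),pts[(pts[:,1]>y)&(pts[:,1]<=y+3)][:,0].max()) for y in np.arange(y0-12,y0,3)])
m=(abs(P[...,0]-e[0])<.02)&(abs(P[...,1]-e[1])<.035)&(P[...,2]>zb-.01 if zb>.126 else P[...,2]>.122)&(P[...,2]<e[2]-.03);q=P[m]*1000
print('tenon zmin',q[:,2].min(),'x',np.percentile(q[:,0],[1,99]),'ymax',np.percentile(q[:,1],99))
for lo,hi in ((.12,.15),(.15,.18),(.18,.2)):
  s=q[(q[:,2]>lo*1000)&(q[:,2]<hi*1000)]
  if len(s): print(lo,'x',np.percentile(s[:,0],[2,98]),np.percentile(s[:,0],[2,98]).mean(),'ymax',np.percentile(s[:,1],98))
E
python3 -m crank '0 0 0 0.001 0 0 5;0 0 0 0.001 0 0 5;0 0 0 0.001 0 0 5'; python3 cmp.py
```

```text
t: 20.5
ee_pos: [0.6108, -0.0908, 0.2371]
ee_rot: [[0.048, 0.999, 0.001], [0.999, -0.048, -0.0], [-0.0, 0.001, -1.0]]
wrist_force: [-0.5, -0.1, -1.1]
finger_gap: 0.0152
ee [ 0.6108 -0.0907  0.2369] rot [ 0.0008 -0.0003 -1.    ] F [ 0.0748  0.3497 -1.0069]
hole 300 min [602.3052 -89.5116] max [620.5168 -68.1122] ((611.2601318359375, -78.80999755859375), (20.57567596435547, 18.010229110717773), 87.29324340820312) band x [(np.float32(602.3052), np.float32(620.2004)), (np.float32(602.3461), np.float32(620.3065)), (np.float32(602.5092), np.float32(620.412)), (np.float32(602.67126), np.float32(620.51685))]
tenon zmin 141.0955664736151 x [602.9417 618.0912] ymax -68.26193075301742
0.12 x [603.4216 617.7215] 610.5715733499128 ymax -68.18776601104608
0.15 x [603.2712 617.9238] 610.5975466397997 ymax -68.37340363512682
0.18 x [603.0827 617.8479] 610.4653371537818 ymax -68.38363519987863
```

```bash
python3 -m crank '0 0 0 0.001 -0.0012 0 5;0 0 0 0.001 -0.0012 -0.008 5;0 0 0 0.001 -0.0012 -0.014 5;0 0 0 0.001 -0.0012 -0.018 5;0 0 0 0.001 -0.0012 -0.022 5;0 0 0 0.001 -0.0012 -0.026 5;0 0 0 0.001 -0.0012 -0.028 5;0 0 0 0.001 -0.0012 -0.028 5'; python3 cmp.py
```

```text
t: 21.35
ee_pos: [0.6114, -0.0917, 0.2079]
ee_rot: [[0.048, 0.999, -0.001], [0.999, -0.048, 0.0], [0.0, -0.001, -1.0]]
wrist_force: [-1.6, 0.2, -1.0]
finger_gap: 0.0152
ee [ 0.6116 -0.0917  0.2082] rot [-0.0001  0.     -1.    ] F [-0.8506 -0.1979 -0.8474]
hole 186 min [602.3474 -86.8847] max [621.0895 -67.7348] ((611.5428466796875, -77.22396850585938), (18.343503952026367, 18.33605194091797), 86.72051239013672) band x [(np.float32(602.34735), np.float32(620.16486)), (np.float32(602.42236), np.float32(620.9111)), (np.float32(602.57153), np.float32(621.00055)), (np.float32(602.75665), np.float32(621.0895))]
tenon zmin 122.07871512739477 x [603.3949 618.5793] ymax -69.15097563634917
0.12 x [603.6102 618.3832] 610.9966688716295 ymax -69.14680438029582
0.15 x [603.6408 618.3865] 611.0136522616949 ymax -69.31167328190726
```

In the mouth without resistance. Continuing down.

```bash
python3 -m crank '0 0 0 0.0002 0 -0.008 5;0 0 0 0.0002 0 -0.016 5;0 0 0 0.0002 0 -0.024 5;0 0 0 0.0002 0 -0.03 5;0 0 0 0.0002 0 -0.03 5'; python3 -m crank '0 0 0 0 0 -0.006 5;0 0 0 0 0 -0.012 5;0 0 0 0 0 -0.016 5;0 0 0 0 0 -0.016 5'
```

```text
t: 21.9
ee_pos: [0.611, -0.0915, 0.1766]
ee_rot: [[0.048, 0.999, -0.002], [0.999, -0.048, 0.001], [0.001, -0.002, -1.0]]
wrist_force: [-0.4, -0.9, -0.9]
finger_gap: 0.0153
t: 22.3
ee_pos: [0.6113, -0.0916, 0.1614]
ee_rot: [[0.048, 0.999, -0.001], [0.999, -0.048, 0.0], [0.0, -0.001, -1.0]]
wrist_force: [0.5, -0.0, -0.7]
finger_gap: 0.0154
```

```bash
python3 -m crank '0 0 0 0 0 -0.002 5;0 0 0 0 0 -0.004 5;0 0 0 0 0 -0.005 5;0 0 0 0 0 -0.005 5'; python3 -m crank '0 0 0 0 0 -0.001 5;0 0 0 0 0 -0.002 5;0 0 0 0 0 -0.003 5;0 0 0 0 0 -0.003 5'
```

```text
t: 22.7
ee_pos: [0.6117, -0.0918, 0.1571]
ee_rot: [[0.048, 0.999, -0.0], [0.999, -0.048, 0.0], [0.0, -0.0, -1.0]]
wrist_force: [0.4, -0.6, -0.4]
finger_gap: 0.0151
t: 23.1
ee_pos: [0.612, -0.0918, 0.1551]
ee_rot: [[0.048, 0.999, 0.0], [0.999, -0.048, -0.0], [-0.0, 0.0, -1.0]]
wrist_force: [-1.7, 0.8, 4.0]
finger_gap: 0.0156
```

Contact at the floor. A slight press, then release and retreat.

```bash
python3 -m crank '0 0 0 0 0 -0.001 5;0 0 0 0 0 -0.002 5;0 0 0 0 0 -0.002 5'; python3 -m crank '0 0 0 0 0 0.001 40;0 0 0 0 0 0.001 50;0 0 0 0 0 0.001 50;0 0 0 0 0 0.001 50;0 0 0 0 0 0.001 50;0 0 0 0 0 0.04 50;0 0 0 0 0 0.08 50;0 0 0 0 0 0.13 50;0 0 0 -0.05 0 0.18 50;0 0 0 -0.10 0.05 0.18 50;0 0 0 -0.15 0.05 0.18 50;0 0 0 -0.15 0.05 0.18 50;0 0 0 -0.15 0.05 0.18 50;0 0 0 -0.15 0.05 0.18 50'; python3 -c "
from h import *
np.set_printoptions(precision=4,suppress=True)
for n in ('scene','side','wrist'):
  c=cam(n);P=cloud(c)
  for nm,x,y,lo,hi in (('tenon',.611,-.0895,.165,.19),('tenon low',.611,-.0895,.123,.14),('rod',.54,.307,.14,.21)):
    m=(abs(P[...,0]-x)<.03)&(abs(P[...,1]-y)<.035)&(P[...,2]>lo)&(P[...,2]<hi);q=P[m]
    if len(q)>3: print(n,nm,len(q),q.mean(0),'top',np.percentile(q[:,2],98),q[:,2].max())
    if nm=='tenon' and len(q)>3:
      s=q[q[:,2]>.17];print(cv2.minAreaRect((s[:,:2]*1000).astype(np.float32)))
c=cam('scene');d=cam('side')
cv2.imwrite('pics/end.png',np.hstack([cv2.resize(c['img'][140:290,120:440],(400,188*1)),cv2.resize(d['img'][150:340,180:380],(400,380))[:188*2:2]]) if 0 else np.hstack([cv2.resize(c['img'][110:350,120:440],(400,300)),cv2.resize(d['img'][150:340,150:400],(400,300))]))
"
```

```text
t: 23.4
ee_pos: [0.6123, -0.0919, 0.1551]
ee_rot: [[0.048, 0.999, 0.001], [0.999, -0.048, -0.0], [-0.0, 0.001, -1.0]]
wrist_force: [-5.1, 1.2, 14.1]
finger_gap: 0.0153
t: 24.8
ee_pos: [0.4618, -0.0418, 0.3326]
ee_rot: [[0.048, 0.999, 0.001], [0.999, -0.048, -0.0], [-0.0, 0.001, -1.0]]
wrist_force: [0.0, 0.2, 0.8]
finger_gap: 0.0429
scene tenon 87 [ 0.6172 -0.0892  0.1731] top 0.17975909034471976 0.18149871775963156
((616.1492309570312, -90.20568084716797), (38.22878646850586, 15.418329238891602), 82.15618133544922)
scene tenon low 48 [ 0.6207 -0.0893  0.1309] top 0.13871152795413214 0.1390460837273242
scene rod 183 [0.5523 0.2964 0.178 ] top 0.20265078579326776 0.2049981237529504
side tenon 32 [ 0.6088 -0.0829  0.1732] top 0.1782606919794783 0.17913554145779695
((609.6921997070312, -84.00849914550781), (44.64341735839844, 15.454010963439941), 87.48939514160156)
side tenon low 26 [ 0.608  -0.0767  0.1321] top 0.13963516162747075 0.13995730467567233
side rod 195 [0.5403 0.3057 0.1738] top 0.20143499265805084 0.20261180218991467
wrist tenon 900 [ 0.6085 -0.0867  0.1738] top 0.1771408372964527 0.17850077576418968
((610.673095703125, -88.4546890258789), (39.28478240966797, 16.6245059967041), 86.74394226074219)
wrist tenon low 318 [ 0.6045 -0.084   0.1316] top 0.13940855589380458 0.13997018086390203
```

View pics/end.png

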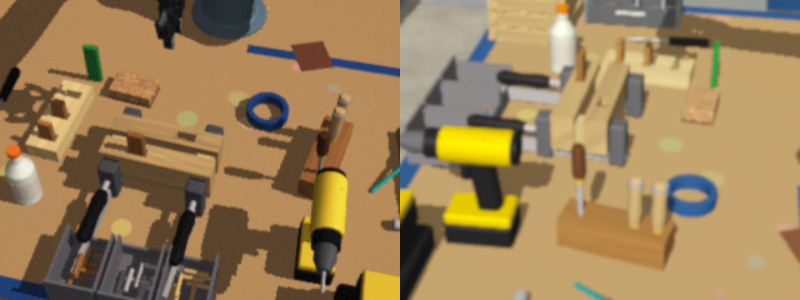

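```bash
python3 -c "
from h import *
r.finish_job(); o=r.observe(); print(o['t'],o['wrist_force'])"
```

```text
the job is handed in; nothing more can be done
the job is handed in; nothing more can be done
```

The long brown tenon is seated in the far mortise, and the depth rod is back upright in its hole. I handed the job in shortly after 24.8 s on the robot's clock, with the gripper clear of everything.

- **Probing:** I felt only the far mortise. The rod met a firm floor there (about 9 N) with its tip near z = 0.056 m, 60 mm below the rail's edge. I judged the near mortise blocked from the depth image only, which showed a stub about 23 mm down.
- **Tenon:** It went in without resistance, met the floor, and was pressed to 14 N. Its top measures 0.177–0.180 m, against 0.176 m for fully home, and its centre and yaw in the wrist view match the mortise.
- **Rod:** The top measures about 0.202 m, against 0.200 m expected, with at most a slight lean from the hole's play.
- **Something that disagreed:** The turquoise look-alike rod was upright in the first pictures and lies on the bench in the later ones. It was already down in the wrist picture at 4.3 s, before the first grasp, when the fingers were about 0.34 m above the bench and no contact force showed. I believe it fell by itself, and I left it alone.
- **The rest of the bench:** In the last picture everything else visible looks undisturbed. I judged that by eye and did not measure each item.

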